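Put the blood-grouping reagents back in their colour-coded rack

ROBOT

A 6-joint arm with a two-finger parallel gripper is mounted at the origin on a cart in front of the work surface, level with it; the furniture and walls round the work are solid. World frame = base frame: x ahead of the robot, y to its left, z up, the work surface at z = 0. Lengths are in mm, angles in degrees, forces in N, time in s.
With the tool pointing down it reaches from about 375 to 750 mm from the base axis. Payload 9 kg.
Tool frame: the origin (TCP) lies on the centre line of the jaws, within the pads' length; the fingertips stand 22 mm ahead of it and the grasp point (between the pads) lies 3 mm ahead of it; z points along the fingers, y is the line along which they close (so a half turn about z gives the same grasp; the last joint's range is limited). The gripper opens to 85 mm and grips with 20 to 120 N. Pads are 22 mm wide; open, the fingers measure 114 mm over their backs; the gripper's body (76 mm by 85 mm) begins 54 mm behind the grasp point. The pads swing forward as they close: fully open they stand 13 mm farther back than shut.
Start: joints at [57.943, 5.964, 5.575, 89.605, 0, 77.527], TCP at [201.115, 565.32, 253.331] pointing down, gripper open.
Joint ranges: [-171.21, 171.21], [-48.23, 106.86], [-62.78, 66.21], [-105.2, 120.99], [-86.42, 89.51], [-180, 180]. Speed limits (degrees/s): [127.2, 127.2, 147.25, 180, 180, 180].

INTERFACE

Orientations are given as a 3x3 rotation matrix whose columns are the frame's x, y, z axes.
In Python, from plant import * gives the robot as it stands.
- The arm moves only by the tool jog_arm, called after "Emit:" by a JSON object that holds its "api" and its "payload". Schema: {"type":"object","properties":{"ticks":{"type":"array","items":{"type":"array","prefixItems":[{"type":"array","items":{"type":"number"},"minItems":3,"maxItems":3},{"type":"array","items":{"type":"number"},"minItems":3,"maxItems":3}],"minItems":2,"maxItems":2},"minItems":1,"maxItems":20},"aperture":{"type":"number"},"grip_force":{"type":"number"},"only":{"type":"string"},"quiet":{"type":"boolean"},"lines":{"type":"string"}},"required":["ticks"],"additionalProperties":false}. ticks is a list of rows, 1 to 20 of them, each written [[dx, dy, dz], [rx, ry, rz]]: dx, dy, dz in parts of the range, where 1.0 means 50 cm, then a rotation vector rx, ry, rz in a scale on which 1.0 is pi rad; each row is the pose to reach, as a shift and turn from the pose commanded when the call began, along the tool's axes at that moment; what a row does not reach only later rows make up. A row lasts 1/12 s, in which the tool goes at most 41.7 mm and 7.16 degrees, less where a joint would pass 70% of its speed; a pose out of reach is approached as far as the arm can. aperture is the finger opening in mm, set as the call begins (left out keeps the last). The fingers move at their own pace and stop on an object; grip_force is the grip in N (left out, the last holds). Time passes only in rows, so rows that do not move let the fingers close. The tool returns the time, the measured TCP pose, the force, the opening and the grip force at its end. only (a regular expression) keeps the lines of the reply that match it, lines (a string "A,B") keeps lines A to B, and quiet returns only ok. Shift and turn numbers lie between -1 and 1, and a call with a number outside is refused. Input that does not fit is refused with a message, and nothing moves.
- get_obs(): the state, without advancing time (a new reading comes with each control period).
- snapshot(name): name is "scene" or "top" or "wrist"; returns a dict with "image" (400x640x3 uint8, blue, green, red), "fx", "fy", "cx", "cy" (pixels), "k1" (the pictures are not rectified: a ray, as slopes to the right and down, at radius r is drawn at 1 + k1 r^2 times it, then the intrinsics apply), "rvec" (rotation vector, rad) and "tvec" (3), from world to camera coordinates, as OpenCV has them. Camera axes: x right, y down, z forward; pixel columns grow to the right and rows downward; lengths in mm; the calibration is good to about 2 mm. A picture is of the moment at which its call begins. There is no depth.
- hand_in(): hands the job in; it is judged then, once.
Trained networks look in the newest picture that a camera, given by its name, has taken for a name from the list of things; names that differ only in an ending like _2 or _b are one class to them, and where a whole thing is asked for, a point or a joint stands for the part that bears it (a point fixed in the world has none). Each returns a list of dicts, best first, with "conf" (0 to 1); they miss things now and then, are a little off and sometimes report something else, mostly with a low value. They report only what shows in the picture. A call takes as long as a camera call. They do not tell look-alikes from the thing itself.
- find_in(thing, camera): "centre" ([column, row] in pixels, amid what is visible of it).
- cut_out(thing, camera): "pixels" (400x640 bool, what is visible of it) and "centre" ([column, row] in pixels, amid what is visible of it).
The state is a dict: "clock": time; "joint_pos": joint angles; "joint_vel": joint speeds; "effort": joint torques, N m; "tool_pos": TCP position; "eef_rot": TCP orientation; "force": force on the tool from outside, world axes, zero at the start; "ft_torque": the same for the moment, N m; "width": finger opening in mm; "finger_force": force on a finger pad.
Only numpy, scipy, OpenCV 4.12 (cv2) and the standard library are available. Lean on these libraries where they do the work, as an engineer would, in place of code of your own. Each camera call takes 0.05 s, during which the arm holds its last target. There are 200 camera calls.

TASK

The blood-grouping test is done: put the four reagent dropper bottles (blue, yellow, grey and green bulbs) back in the reagent rack, each standing fully down in the well of its own colour. The green one has been put back in the wrong well and has to go to its own. Keep the bottles upright and do not drop them, and leave the black-bulbed iodine bottle and the white-capped tablet vial standing where they are on the desk.

Things in the scene. Friction and masses are not known exactly. Their poses are not given: they have to be found in the camera images.
- reagent_blue: amber glass dropper bottle with a blue cap and blue rubber bulb; round body 25 mm in diameter and 50 mm high, above it the cap and bulb, 17.6 mm in diameter, up to 80 mm; about 22 g; origin at the centre of its underside, z up its axis. At the start it stands loose on the desk.
- reagent_yellow: amber glass dropper bottle with a yellow cap and yellow rubber bulb; round body 25 mm in diameter and 50 mm high, above it the cap and bulb, 17.6 mm in diameter, up to 80 mm; about 22 g; origin at the centre of its underside, z up its axis. At the start it stands loose on the desk.
- reagent_grey: amber glass dropper bottle with a grey cap and grey rubber bulb; round body 25 mm in diameter and 50 mm high, above it the cap and bulb, 17.6 mm in diameter, up to 80 mm; about 22 g; origin at the centre of its underside, z up its axis. At the start it stands loose on the desk.
- reagent_green: amber glass dropper bottle with a green cap and green rubber bulb; round body 25 mm in diameter and 50 mm high, above it the cap and bulb, 17.6 mm in diameter, up to 80 mm; about 22 g; origin at the centre of its underside, z up its axis. At the start it stands in one of the other colours' wells.
- well_blue: fixed blue well module with a square blue rim 51.5 mm wide. Origin: centre of its underside, 4 mm above the desk; z up, y along the row of wells, x across it. Floor 3 mm above the origin; the pocket is 28 mm wide in its lowest part and flares to 39 mm at the rim, 26.5 mm above the origin. Four modules sit 52 mm apart in a row, in varying order.
- well_yellow: fixed yellow well module with a square yellow rim 51.5 mm wide. Origin: centre of its underside, 4 mm above the desk; z up, y along the row of wells, x across it. Floor 3 mm above the origin; the pocket is 28 mm wide in its lowest part and flares to 39 mm at the rim, 26.5 mm above the origin. The white rack round the row is 222 x 60 mm, fixed to the desk.
- well_grey: fixed grey well module with a square grey rim 51.5 mm wide. Origin: centre of its underside, 4 mm above the desk; z up, y along the row of wells, x across it. Floor 3 mm above the origin; the pocket is 28 mm wide in its lowest part and flares to 39 mm at the rim, 26.5 mm above the origin. The rack's highest parts are its two end walls, 33 mm above the desk.
- well_green: fixed green well module with a square green rim 51.5 mm wide. Origin: centre of its underside, 4 mm above the desk; z up, y along the row of wells, x across it. Floor 3 mm above the origin; the pocket is 28 mm wide in its lowest part and flares to 39 mm at the rim, 26.5 mm above the origin. It is at the far end of the row.
- iodine: look-alike: larger amber glass dropper bottle with a black bulb and a light picture label, 34 mm in diameter, 102 mm high; origin at the centre of its underside, z up its axis; stands loose on the desk and does not belong in the rack
- vial: look-alike: small amber tablet vial with a flat white screw cap and no bulb, 26 mm in diameter, 66 mm high; origin at the centre of its underside, z up its axis; stands loose on the desk and does not belong in the rack
Not all that is in view belongs to the job. Of the things like the well_yellow, leave any that is pink; of the rest the larger one is meant.

How it is judged (in metres and radians):
At the end, for the whole second after the job is handed in: each of the four reagent bottles stands at rest and upright (within 0.12 rad) in the well of its own colour, within 8 mm of the well's centre and within 5 mm of its floor; the iodine bottle and the tablet vial stand upright within 20 mm of where they were (horizontal distance between reagent_blue and well_blue below 0.008 m and z of reagent_blue in the frame of well_blue between -0.003 and 0.008 m and angle between each of reagent_blue, reagent_yellow, reagent_grey, reagent_green, iodine, vial's own z axis and vertical below 0.12 rad and linear speed of each of reagent_blue, reagent_yellow, reagent_grey, reagent_green below 0.02 m/s and horizontal distance between reagent_yellow and well_yellow below 0.008 m and z of reagent_yellow in the frame of well_yellow between -0.003 and 0.008 m and horizontal distance between reagent_grey and well_grey below 0.008 m and z of reagent_grey in the frame of well_grey between -0.003 and 0.008 m and horizontal distance between reagent_green and well_green below 0.008 m and z of reagent_green in the frame of well_green between -0.003 and 0.008 m and distance of each of iodine, vial from where it was at the start of the episode below 0.02 m); the robot touches nothing.
It fails at once if a reagent bottle is tipped more than 0.6 rad (angle between any of reagent_blue, reagent_yellow, reagent_grey, reagent_green's own z axis and vertical above 0.6 rad).
It fails at once if a reagent bottle is dropped or thrown (faster than 0.7 m/s while no finger touches it) ((contact force between the fingers and reagent_blue below 0.02 N and linear speed of reagent_blue above 0.7 m/s) or (contact force between the fingers and reagent_yellow below 0.02 N and linear speed of reagent_yellow above 0.7 m/s) or (contact force between the fingers and reagent_grey below 0.02 N and linear speed of reagent_grey above 0.7 m/s) or (contact force between the fingers and reagent_green below 0.02 N and linear speed of reagent_green above 0.7 m/s)).
It fails at once if the iodine bottle or the tablet vial is moved more than 30 mm or tipped more than 0.4 rad (distance of any of iodine, vial from where it was at the start of the episode above 0.03 m or angle between any of iodine, vial's own z axis and vertical above 0.4 rad).
It also fails if it takes over 96 s, if anything falls off the work surface, if the arm or the gripper's body presses on something with over 40 N, if the wrist force passes 120 N, or if a joint passes its speed limit or range.

## Working session

There is one attempt and no reset: what is moved stays moved. The work goes in short steps, Python scripts to look and compute and a tool call to move; the robot and the scene stay as the last step left them, time stands still between calls to the robot, and variables do not carry over. Pictures are saved under pics/ and viewed, at most 14 in all, crops included, and the job is handed in when it is done.

```bash
ls; mkdir -p pics; python3 - <<'E'
from plant import *
import cv2
for n in ("scene","top"):
    s=snapshot(n); cv2.imwrite(f"pics/{n}0.png",s["image"])
    print(n,{k:v for k,v in s.items() if k!="image"})
o=get_obs(); print(o["clock"],o["tool_pos"],o["eef_rot"],o["width"])
E
```

```text
pics
scene {'fx': 401.26010128479993, 'fy': 401.26010128479993, 'cx': 318.5215255911641, 'cy': 200.69674469711433, 'k1': 0.03481534980166001, 'rvec': array([ 2.01606506, -0.81561713,  0.4139025 ]), 'tvec': array([-350.51215388,  221.13644061,  605.92052111])}
top {'fx': 380.7176378945366, 'fy': 380.7176378945366, 'cx': 320.8928562449796, 'cy': 199.4950200789951, 'k1': 0.020673862216698865, 'rvec': array([ 2.14802004, -2.20412999,  0.10545562]), 'tvec': array([  8.33047111, 487.36698024, 920.33742107])}
0.1 [200.98144248 565.04911173 252.59644978] [[-9.42135416e-01  3.35232008e-01 -5.98986237e-04]
 [ 3.35232474e-01  9.42134865e-01 -1.04096915e-03]
 [ 2.15359641e-04 -1.18153354e-03 -9.99999279e-01]] 85.67542161350397
```

View pics/scene0.png

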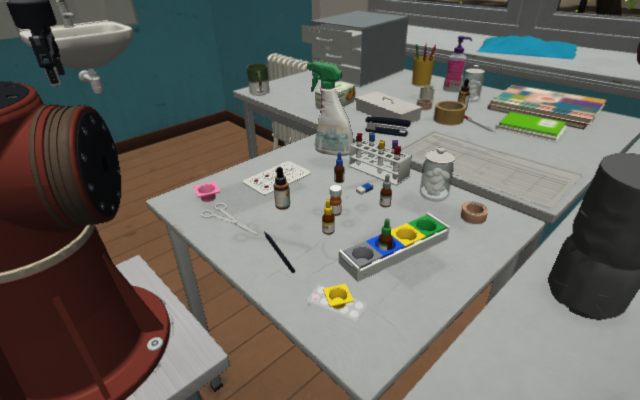

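View pics/top0.png

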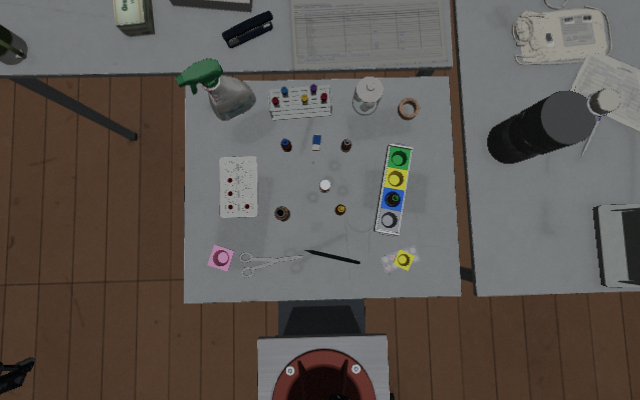

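```bash
cat > h.py <<'E'
from plant import *
import numpy as np, cv2
def shot(n):
    s=snapshot(n); s["K"]=np.array([[s["fx"],0,s["cx"]],[0,s["fy"],s["cy"]],[0,0,1]]); s["d"]=np.array([s["k1"],0,0,0.])
    s["R"]=cv2.Rodrigues(s["rvec"])[0]; return s
def ray(s,p):
    u=cv2.undistortPoints(np.array([[p]],float),s["K"],s["d"])[0,0]
    return s["R"].T@np.r_[u,1], -s["R"].T@s["tvec"]
def at_z(s,p,z):
    d,c=ray(s,p); return (c+d*(z-c[2])/d[2])
def proj(s,X): return cv2.projectPoints(np.array(X,float).reshape(-1,3),s["rvec"],s["tvec"],s["K"],s["d"])[0][:,0]
def tri(l):
    A=np.zeros((3,3));b=np.zeros(3);r=[]
    for s,p in l:
        d,c=ray(s,p);d/=np.linalg.norm(d);P=np.eye(3)-np.outer(d,d);A+=P;b+=P@c;r.append((P,c))
    x=np.linalg.solve(A,b); return x,[np.linalg.norm(P@(x-c)) for P,c in r]
E
python3 - <<'E'
from h import *
np.set_printoptions(precision=1,suppress=True)
for n in ("top","scene"):
    s=shot(n)
    for t in ["reagent_blue","reagent_yellow","reagent_grey","reagent_green","well_blue","well_yellow","well_grey","well_green","iodine","vial"]:
        for d in cut_out(t,n)[:3]:
            z=40 if t[0]=="r" else 30.5
            print(n,t,round(d["conf"],2),np.array(d["centre"]),d["pixels"].sum(),at_z(s,d["centre"],z)[:2])
s=shot("top"); im=s["image"]
cv2.imwrite("pics/top1.png",cv2.resize(im[80:280,190:430],None,fx=3,fy=3,interpolation=cv2.INTER_CUBIC)[:600,:720])
E
```

```text
top reagent_blue 0.63 [288.8 143.6] 113 [626.   71.3]
top reagent_yellow 0.71 [387.6 220.4] 451 [ 430.9 -164.1]
top reagent_yellow 0.51 [338.  212.1] 83 [454.1 -44.8]
top reagent_grey 0.37 [282.2 213.8] 164 [453.4  90.4]
top well_blue 0.61 [385.5 192.9] 318 [ 498.9 -163.5]
top well_blue 0.47 [401.3 157.6] 480 [ 585.9 -206.2]
top well_yellow 0.8 [401.2 256.9] 281 [ 342.2 -194.9]
top well_yellow 0.68 [222.1 257.7] 454 [351.7 237.9]
top well_yellow 0.63 [395.  180.1] 451 [ 530.  -188.2]
top well_grey 0.8 [389.7 218.4] 449 [ 436.  -171.1]
top well_green 0.69 [397.3 159.7] 445 [ 580.8 -196.1]
top iodine 0.48 [283.3 216.4] 167 [447.6  88.7]
top vial 0.41 [324.9 183.6] 120 [525.8 -15.1]
scene reagent_blue 0.64 [341.7 166.4] 233 [630.5  72.8]
scene reagent_yellow 0.71 [330.4 221.1] 328 [449.5 -70.2]
scene reagent_grey 0.76 [385.  194.7] 269 [602.1 -84.8]
scene reagent_grey 0.65 [384.5 239.4] 316 [ 479.5 -182.1]
scene reagent_green 0.77 [386.8 238.7] 348 [ 484.1 -183.7]
scene reagent_green 0.32 [426.1 225.7] 460 [ 569.1 -211.6]
scene well_blue 0.78 [386.6 249.7] 270 [ 468.4 -196.6]
scene well_yellow 0.9 [209.8 190.4] 393 [348.2 220.7]
scene well_yellow 0.87 [407.9 234.7] 471 [ 532.1 -197.2]
scene well_yellow 0.65 [339.1 294.5] 513 [ 327.6 -212.7]
scene well_grey 0.56 [361.8 252.1] 570 [ 431.4 -169.3]
scene well_green 0.84 [424.7 224.5] 485 [ 582.2 -200.9]
scene iodine 0.78 [281.2 192.4] 478 [458.2  96.7]
scene vial 0.81 [336.7 198.6] 296 [527.8 -10.8]
```

View pics/top1.png

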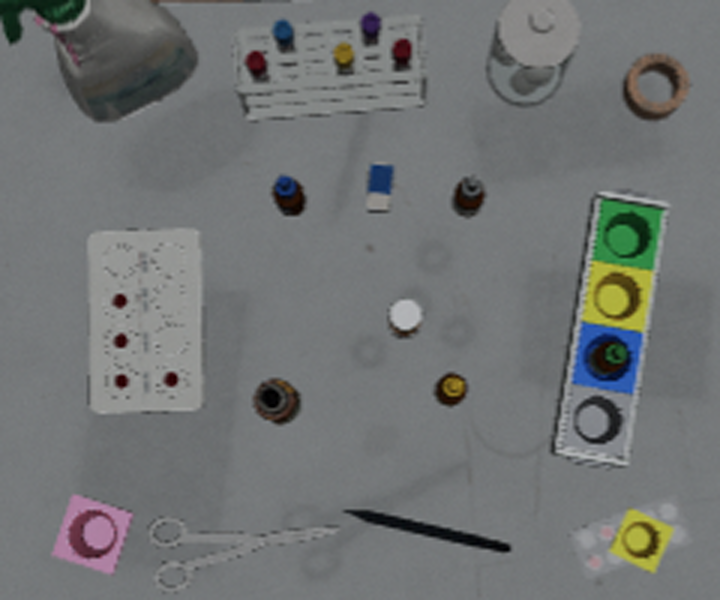

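```bash
python3 - <<'E'
from h import *
np.set_printoptions(precision=1,suppress=True)
T=shot("top");S=shot("scene")
hue={"blue":(100,130),"yellow":(22,34),"green":(45,80)}
def blob(s,c,box,smin=120,vmin=50):
    x0,y0,x1,y1=box; h=cv2.cvtColor(s["image"][y0:y1,x0:x1],cv2.COLOR_BGR2HSV)
    m=cv2.inRange(h,(hue[c][0],smin,vmin),(hue[c][1],255,255))
    n,l,st,ce=cv2.connectedComponentsWithStats(m); 
    i=1+st[1:,4].argmax(); return (l==i),np.array([x0,y0])
# wells
W={}
for s,nm,boxes in((T,"top",{"green":(380,140,420,172),"yellow":(380,165,415,192),"blue":(375,185,412,214)}),(S,"scene",{"green":(408,210,452,240),"yellow":(388,218,430,250),"blue":(364,232,408,260)})):
    for c,b in boxes.items():
        m,o=blob(s,c,b); pts=cv2.findNonZero(m.astype(np.uint8)); hull=cv2.convexHull(pts)
        q=cv2.minAreaRect(hull); M=cv2.moments(hull); ce=np.array([M["m10"],M["m01"]])/M["m00"]+o
        print(nm,c,m.sum(),ce,q[1],"z30.5:",at_z(s,ce,30.5)[:2]); W[nm,c]=at_z(s,ce,30.5)[:2]
for c,bt,bs in(("blue",(278,134,295,152),(332,148,350,166)),("yellow",(330,200,350,218),(320,198,337,218)),("green",(388,190,402,206),(378,216,394,240))):
    P=[]
    for s,b in((T,bt),(S,bs)):
        m,o=blob(s,c,b,90,40); ys,xs=np.nonzero(m); P.append((s,np.array([xs.mean(),ys.mean()])+o)); print(c,m.sum(),P[-1][1])
    x,r=tri(P); print("bottle",c,x,r)
E
```

```text
top green 363 [398.6 157.7] (20.05667495727539, 20.714271545410156) z30.5: [ 585.7 -199.6]
top yellow 408 [395.2 178.3] (20.506668090820312, 20.10116958618164) z30.5: [ 534.6 -189. ]
top blue 305 [391.9 199. ] (20.54987335205078, 20.714271545410156) z30.5: [ 483.5 -178.6]
scene green 412 [426.7 225.3] (31.000001907348633, 18.400001525878906) z30.5: [ 582.5 -205.2]
scene yellow 460 [406.6 234.4] (31.0595703125, 20.38810920715332) z30.5: [ 531. -195.]
scene blue 296 [384.9 244.5] (31.79636573791504, 21.54250717163086) z30.5: [ 478.1 -185. ]
blue 35 [284.9 141.6]
blue 61 [338.9 159.8]
bottle blue [627.   79.3  57.1] [np.float64(0.06353121205785595), np.float64(0.0635312120579547)]
yellow 33 [340.6 208.5]
yellow 95 [327.6 207.7]
bottle yellow [461.5 -50.3  56.9] [np.float64(0.09851308759914543), np.float64(0.09851308759915123)]
green 34 [395.1 197.4]
green 100 [386.1 228.1]
bottle green [ 484.2 -180.1   62.6] [np.float64(0.09850155861022789), np.float64(0.09850155861031636)]
```

```bash
cat >> h.py <<'E'
def delta(X,yaw):
    "tool-axes shift and z turn (deg) from measured pose to TCP X, tool y axis at yaw deg in world, tool down"
    o=get_obs(); R=np.array(o["eef_rot"]); a=np.radians(yaw); y=np.array([np.cos(a),np.sin(a),0]); z=np.array([0,0,-1.])
    G=np.c_[np.cross(y,z),y,z]; rv=cv2.Rodrigues(R.T@G)[0].ravel()
    print("to",X,"d",(R.T@(np.array(X,float)-o["tool_pos"])).round(1),"rot",np.degrees(rv).round(2),"now",o["tool_pos"].round(1),"t",round(o["clock"],2),"w",round(o["width"],1))
E
python3 - <<'E'
from h import *
delta([480,200,250],78.5); delta([484,-180,210],78.5)
E
```

```text
to [480, 200, 250] d [-385.2 -250.7    3.3] rot [ 0.   -0.   -8.08] now [201.1 565.3 253.3] t 1.35 w 85.1
to [484, -180, 210] d [-516.3 -607.4   43.3] rot [ 0.   -0.   -8.08] now [201.1 565.3 253.3] t 1.35 w 85.1
```

The rows are not in the units I measure in: shifts go in shares of 50 cm and turns go in shares of pi rad. I convert before sending: -385 mm / 500 = -0.77, -251 mm / 500 = -0.502, -8 degrees / 180 = -0.0444.

Emit:
{"api": "jog_arm", "payload": {"ticks": [[[-0.77,-0.502,0.006],[0,0,-0.0444]],[[-0.77,-0.502,0.006],[0,0,-0.0444]],[[-0.77,-0.502,0.006],[0,0,-0.0444]],[[-0.77,-0.502,0.006],[0,0,-0.0444]],[[-0.77,-0.502,0.006],[0,0,-0.0444]],[[-0.77,-0.502,0.006],[0,0,-0.0444]],[[-0.77,-0.502,0.006],[0,0,-0.0444]],[[-0.77,-0.502,0.006],[0,0,-0.0444]],[[-0.77,-0.502,0.006],[0,0,-0.0444]],[[-0.77,-0.502,0.006],[0,0,-0.0444]],[[-0.77,-0.502,0.006],[0,0,-0.0444]],[[-0.77,-0.502,0.006],[0,0,-0.0444]]], "aperture": 60}}

```text
clock: 2.35
tool_pos: [483.0, 194.8, 249.9]
eef_rot: [[-0.979, 0.206, 0.001], [0.206, 0.979, -0.001], [-0.001, -0.001, -1.0]]
force: [-0.3, -0.1, -0.3]
width: 60.1
finger_force: 0.0
```

Emit:
{"api": "jog_arm", "payload": {"ticks": [[[-0.262,-0.714,0.08],[0,0,0]],[[-0.262,-0.714,0.08],[0,0,0]],[[-0.262,-0.714,0.08],[0,0,0]],[[-0.262,-0.714,0.08],[0,0,0]],[[-0.262,-0.714,0.08],[0,0,0]],[[-0.262,-0.714,0.08],[0,0,0]],[[-0.262,-0.714,0.08],[0,0,0]],[[-0.262,-0.714,0.08],[0,0,0]],[[-0.262,-0.714,0.08],[0,0,0]],[[-0.262,-0.714,0.08],[0,0,0]],[[-0.262,-0.714,0.08],[0,0,0]],[[-0.262,-0.714,0.08],[0,0,0]],[[-0.262,-0.714,0.08],[0,0,0]]]}}

```text
clock: 3.43
tool_pos: [536.4, -175.1, 210.6]
eef_rot: [[-0.98, 0.2, 0.0], [0.2, 0.98, 0.0], [-0.0, 0.0, -1.0]]
force: [0.5, 0.5, -0.7]
width: 59.7
finger_force: 0.0
```

```bash
python3 - <<'E'
from h import *
delta([484,-180,210],78.5)
s=shot("wrist"); cv2.imwrite("pics/w0.png",s["image"])
print(proj(s,[[484,-180,87],[585.7,-199.6,30.5],[534.6,-189,30.5],[483.5,-178.6,30.5],[432.4,-168.2,30.5]]).round(1), -s["R"].T@s["tvec"])
E
```

```text
to [484, -180, 210] d [ 50.3 -15.3   0.5] rot [ 0.02  0.   -0.03] now [ 536.4 -175.1  210.6] t 3.43 w 59.7
[[301.5 145.4]
 [307.8 233.2]
 [307.2 187.5]
 [306.4 136.6]
 [305.5  79.6]] [ 453.99158113 -157.60745253  330.60993304]
```

View pics/w0.png

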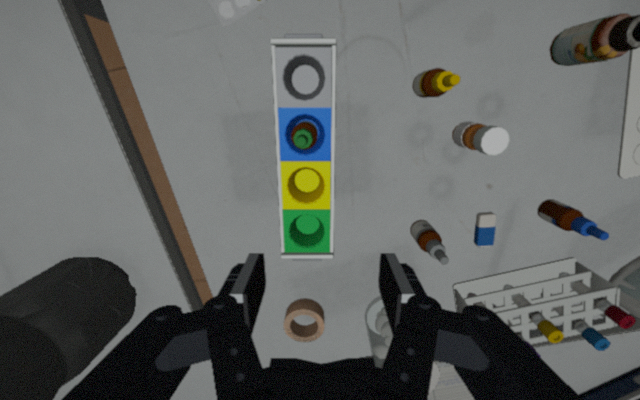

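```bash
cat >> h.py <<'E'
from scipy.optimize import fsolve
hue={"blue":(100,130),"yellow":(20,34),"green":(45,85)}
def blob(s,c,box,smin=120,vmin=50):
    x0,y0,x1,y1=box; h=cv2.cvtColor(s["image"][y0:y1,x0:x1],cv2.COLOR_BGR2HSV)
    m=cv2.inRange(h,(hue[c][0],smin,vmin),(hue[c][1],255,255))
    n,l,st,ce=cv2.connectedComponentsWithStats(m); i=1+st[1:,4].argmax()
    M=np.zeros((400,640),np.uint8); M[y0:y1,x0:x1]=(l==i); return M
def hullc(m):
    q=cv2.moments(cv2.convexHull(cv2.findNonZero(m))); return np.array([q["m10"],q["m01"]])/q["m00"]
def sil(s,x,y,circ):
    a=np.linspace(0,2*np.pi,24); P=np.concatenate([np.c_[x+r*np.cos(a),y+r*np.sin(a),0*a+z] for r,z in circ])
    q=cv2.moments(cv2.convexHull(proj(s,P).astype(np.float32))); return np.array([q["m10"],q["m01"]])/q["m00"],q["m00"]
BULB=[(8.8,52),(8.8,62),(6,80)]; WHOLE=[(12.5,0),(12.5,48),(8.8,60),(7,80)]
def fit(s,m,circ,dz=0,x0=(500,0)):
    c=hullc(m); circ=[(r,z+dz) for r,z in circ]; x=fsolve(lambda p:sil(s,*p,circ)[0]-c,x0); return x,sil(s,*x,circ)[1],cv2.contourArea(cv2.convexHull(cv2.findNonZero(m)))
E
python3 - <<'E'
from h import *
np.set_printoptions(precision=1,suppress=True)
s=shot("wrist")
for c,b in(("green",(275,200,340,256)),("yellow",(275,158,340,213)),("blue",(270,100,340,165))):
    p=hullc(blob(s,c,b)); print("well",c,p,at_z(s,p,30.5)[:2])
for c,b,dz in(("blue",(565,205,615,245),0),("yellow",(430,65,465,100),0),("green",(290,125,316,152),7)):
    m=blob(s,c,b,90,40); print(c,fit(s,m,BULB,dz))
for t in["reagent_blue","reagent_yellow","reagent_grey","reagent_green"]:
    for d in cut_out(t,"wrist")[:2]: 
        print(t,round(d["conf"],2),np.array(d["centre"]),fit(s,d["pixels"].astype(np.uint8),WHOLE,7 if "green" in t else 0))
E
```

```text
well green [306.  230.4] [ 582.2 -200.6]
well yellow [305.1 184.5] [ 531.2 -190.3]
well blue [304.4 133.3] [ 480.2 -179.7]
blue (array([620.8,  74.5]), 620.348867431283, 482.5)
yellow (array([458.9, -54. ]), 549.3642244650982, 443.0)
green (array([ 481.1, -179.7]), 349.2888889366295, 286.5)
reagent_blue 0.66 [565.9 217.4] (array([620.2,  74.3]), 1723.9903497886844, 1398.0)
reagent_blue 0.54 [298.6 120.9] (array([500.,   0.]), 1559.287618901115, 2738.5)
reagent_yellow 0.56 [432.9  82.4] (array([458.8, -53.8]), 1255.3903479238506, 979.0)
reagent_grey 0.92 [428.8 240.4] (array([615.2, -72.9]), 1131.3661426515318, 888.0)
reagent_green 0.97 [305.9 134.1] (array([ 480.4, -179.2]), 675.7058682568604, 591.5)
reagent_green 0.21 [567.2 219.2] (array([616.4,  68.8]), 1810.6055455594324, 1391.0)h.py:36: RuntimeWarning: The iteration is not making good progress, as measured by the 
 improvement from the last ten iterations.
  c=hullc(m); circ=[(r,z+dz) for r,z in circ]; x=fsolve(lambda p:sil(s,*p,circ)[0]-c,x0); return x,sil(s,*x,circ)[1],cv2.contourArea(cv2.convexHull(cv2.findNonZero(m)))
```

```bash
python3 - <<'E'
from h import *
delta([480.5,-179.7,120],78.5)
E
```

```text
to [480.5, -179.7, 120] d [ 54.1 -15.3  90.5] rot [-0.    0.02 -0.02] now [ 536.5 -175.5  210.6] t 3.73 w 60.0
```

Converted, 152 mm / 500 = 0.304, 130 mm / 500 = 0.26.

Emit:
{"api": "jog_arm", "payload": {"ticks": [[[0.054,-0.016,0.09],[0,0,0]],[[0.108,-0.03,0.18],[0,0,0]],[[0.108,-0.03,0.18],[0,0,0]],[[0.108,-0.03,0.18],[0,0,0]],[[0.108,-0.03,0.22],[0,0,0]],[[0.108,-0.03,0.26],[0,0,0]],[[0.108,-0.03,0.304],[0,0,0]],[[0.108,-0.03,0.304],[0,0,0]],[[0.108,-0.03,0.304],[0,0,0]]], "aperture": 60}}

```text
clock: 4.48
tool_pos: [480.8, -179.8, 59.0]
eef_rot: [[-0.98, 0.2, -0.0], [0.2, 0.98, 0.0], [0.0, 0.0, -1.0]]
force: [-0.5, -0.4, 1.0]
width: 60.0
finger_force: 0.0
```

```bash
python3 - <<'E'
from h import *
delta([480.5,-179.7,58],78.5)
s=shot("wrist"); cv2.imwrite("pics/w1.png",s["image"])
E
```

```text
to [480.5, -179.7, 58] d [0.4 0.1 1. ] rot [ 0.02 -0.02 -0.06] now [ 480.8 -179.8   59. ] t 4.48 w 60.0
```

View pics/w1.png

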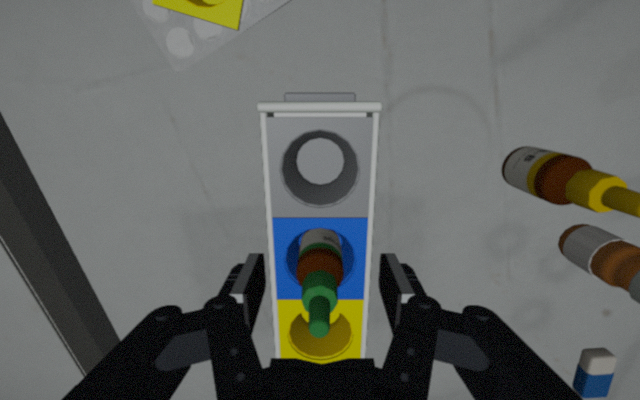

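Emit:
{"api": "jog_arm", "payload": {"ticks": [[[0,0,0],[0,0,0]],[[0,0,0],[0,0,0]],[[0,0,0],[0,0,0]],[[0,0,0],[0,0,0]],[[0,0,0],[0,0,0]],[[0,0,0],[0,0,0]],[[0,0,0],[0,0,0]],[[0,0,0],[0,0,0]]], "aperture": 10, "grip_force": 40}}

```text
clock: 5.2
tool_pos: [481.3, -180.7, 59.8]
eef_rot: [[-0.98, 0.201, 0.002], [0.201, 0.98, -0.001], [-0.002, -0.001, -1.0]]
force: [-0.7, -0.2, 6.2]
width: 23.5
finger_force: 39.0
```

Emit:
{"api": "jog_arm", "payload": {"ticks": [[[0,0,-0.02],[0,0,0]],[[0,0,-0.06],[0,0,0]],[[0,0,-0.1],[0,0,0]],[[0,0,-0.1],[0,0,0]],[[0,0,-0.1],[0,0,0]]]}}

```text
clock: 5.62
tool_pos: [481.3, -180.7, 110.1]
eef_rot: [[-0.98, 0.201, 0.002], [0.201, 0.98, -0.002], [-0.003, -0.001, -1.0]]
force: [0.1, -0.2, -0.5]
width: 23.4
finger_force: 39.3
```

```bash
python3 - <<'E'
from h import *
delta([582.2,-200.6,110],78.5)
s=shot("wrist"); cv2.imwrite("pics/w2.png",s["image"])
E
```

```text
to [582.2, -200.6, 110] d [-102.8    0.7    0.4] rot [-0.06  0.15 -0.08] now [ 481.3 -180.7  110.1] t 5.62 w 23.4
```

View pics/w2.png

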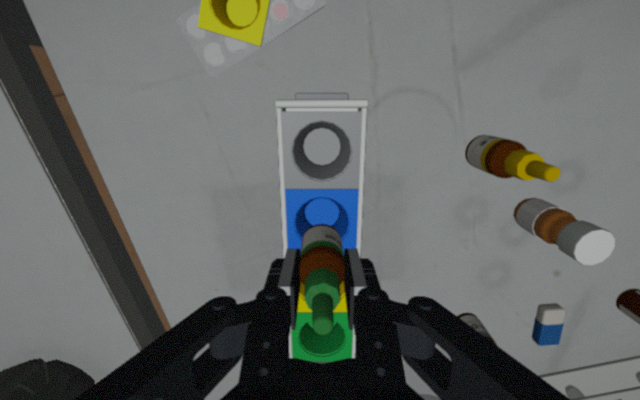

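Converted, -104 mm / 500 = -0.208, -70 mm / 500 = -0.14.

Emit:
{"api": "jog_arm", "payload": {"ticks": [[[-0.07,0,0],[0,0,0]],[[-0.14,0,0],[0,0,0]],[[-0.208,0,0],[0,0,0]],[[-0.208,0,0],[0,0,0]],[[-0.208,0,0],[0,0,0]],[[-0.208,0,0.03],[0,0,0]],[[-0.208,0,0.06],[0,0,0]],[[-0.208,0,0.08],[0,0,0]],[[-0.208,0,0.09],[0,0,0]],[[-0.208,0,0.098],[0,0,0]],[[-0.208,0,0.098],[0,0,0]],[[-0.208,0,0.098],[0,0,0]]]}}

```text
clock: 6.67
tool_pos: [582.2, -201.0, 59.9]
eef_rot: [[-0.98, 0.201, 0.0], [0.201, 0.98, -0.0], [-0.0, -0.0, -1.0]]
force: [-1.1, -0.9, 1.7]
width: 23.4
finger_force: 39.7
```

```bash
python3 - <<'E'
from h import *
s=shot("wrist"); cv2.imwrite("pics/w3.png",s["image"])
E
```

```text
(no output)
```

View pics/w3.png

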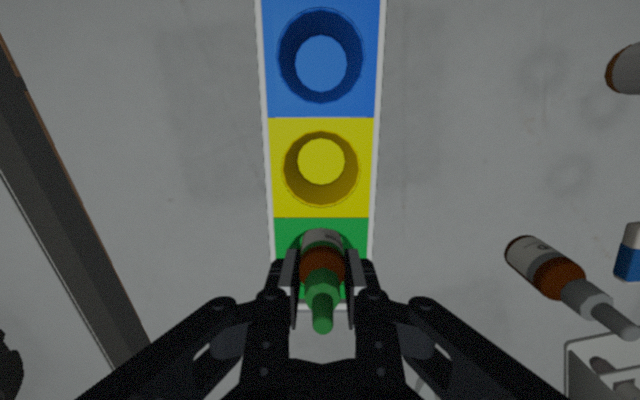

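Converted, -110 mm / 500 = -0.22, -70 mm / 500 = -0.14.

Emit:
{"api": "jog_arm", "payload": {"ticks": [[[0,0,0],[0,0,0]],[[0,0,0],[0,0,0]],[[0,0,0],[0,0,0]],[[0,0,0],[0,0,0]],[[0,0,-0.06],[0,0,0]],[[0,0,-0.14],[0,0,0]],[[0,0,-0.22],[0,0,0]],[[0,0,-0.22],[0,0,0]]], "aperture": 60}}

```text
clock: 7.38
tool_pos: [585.3, -202.7, 178.3]
eef_rot: [[-0.98, 0.201, 0.01], [0.201, 0.98, -0.006], [-0.011, -0.004, -1.0]]
force: [1.7, -0.2, 0.6]
width: 60.5
finger_force: 0.0
```

```bash
python3 - <<'E'
from h import *
delta([560,60,170],78.5); delta([620.5,74.4,130],78.5)
E
```

```text
to [560, 60, 170] d [ 77.6 252.3   6.5] rot [-0.21  0.6  -0.07] now [ 585.3 -202.7  178.3] t 7.38 w 60.5
to [620.5, 74.4, 130] d [ 21.6 278.7  47. ] rot [-0.21  0.6  -0.07] now [ 585.3 -202.7  178.3] t 7.38 w 60.5
```

Converted, 252 mm / 500 = 0.504, 77 mm / 500 = 0.154.

Emit:
{"api": "jog_arm", "payload": {"ticks": [[[0.154,0.504,0],[0,0,0]],[[0.154,0.504,0],[0,0,0]],[[0.154,0.504,0],[0,0,0]],[[0.154,0.504,0],[0,0,0]],[[0.154,0.504,0],[0,0,0]],[[0.154,0.504,0],[0,0,0]],[[0.154,0.504,0],[0,0,0]],[[0.154,0.504,0],[0,0,0]],[[0.154,0.504,0],[0,0,0]]]}}

```text
clock: 8.13
tool_pos: [557.5, 61.7, 169.2]
eef_rot: [[-0.98, 0.199, 0.0], [0.199, 0.98, -0.0], [-0.0, -0.0, -1.0]]
force: [-0.3, 0.0, 0.1]
width: 59.7
finger_force: 0.0
```

```bash
python3 - <<'E'
from h import *
s=shot("wrist"); cv2.imwrite("pics/w4.png",s["image"])
print(proj(s,[[620.5,74.4,0],[620.5,74.4,80],[615.2,-72.9,80],[582.2,-200.6,87]]).round())
for t in["reagent_blue","reagent_grey","reagent_green"]:
    for d in cut_out(t,"wrist")[:2]: 
        print(t,round(d["conf"],2),np.array(d["centre"]),fit(s,d["pixels"].astype(np.uint8),WHOLE,7 if "green" in t else 0,(600,0)))
delta([620.5,74.4,130],78.5)
E
```

```text
[[344. 242.]
 [351. 286.]
 [178. 311.]
 [ 13. 309.]]
reagent_blue 0.59 [164.2 113.4] (array([459.71887609, -46.78861881]), 1999.4234569550317, 1598.5)
reagent_blue 0.56 [352.4 257.8] (array([619.6420042 ,  79.03471746]), 1360.4506061647553, 1028.0)
reagent_grey 0.74 [203.3 284.2] (array([615.07552264, -65.83286355]), 1625.1650871278252, 1183.5)
reagent_grey 0.19 [ 52.9 281. ] (array([ 585.31946747, -207.78195748]), 2288.579177220374, 1693.0)
reagent_green 0.96 [ 59.1 281.6] (array([ 581.44583134, -198.83873825]), 2424.729844450296, 1625.0)
reagent_green 0.62 [332.   66.9] (array([451.99391474,  91.05350613]), 1107.9714206850622, 1835.5)
to [620.5, 74.4, 130] d [-58.5  26.9  39.2] rot [-0.01 -0.   -0.19] now [557.8  59.9 169.2] t 8.33 w 60.1
```

View pics/w4.png

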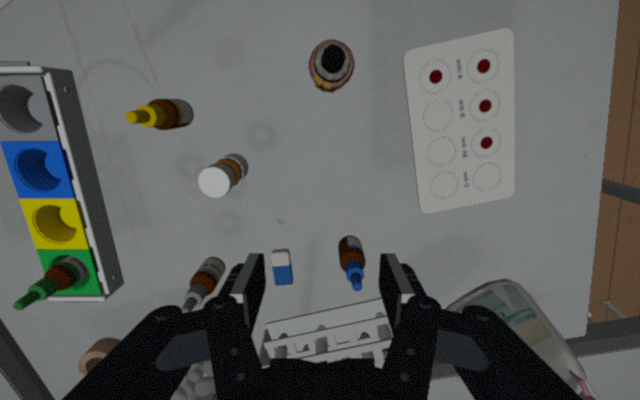

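```bash
python3 - <<'E'
from h import *
s=shot("wrist")
m=blob(s,"blue",(335,265,368,295),90,40); print(fit(s,m,BULB,0,(620,75)))
for t in["reagent_blue","reagent_grey","reagent_yellow"]:
    for d in cut_out(t,"wrist")[:2]: 
        print(t,round(d["conf"],2),np.array(d["centre"]),fit(s,d["pixels"].astype(np.uint8),WHOLE,0,(600,0))[0])
delta([620.5,77,130],78.5)
E
```

```text
(array([621.96165432,  78.89948422]), 540.6961464351043, 336.0)
reagent_blue 0.82 [355.6 256. ] [618.78166237  79.01637743]
reagent_blue 0.28 [ 58.  227.2] [ 528.73361736 -175.33196839]
reagent_grey 0.63 [205.3 282.7] [614.76720344 -65.485496  ]
reagent_yellow 0.76 [165.3 113.9] [459.49487115 -46.29483014]
to [620.5, 77, 130] d [-58.3  28.8  39.2] rot [ 0.   -0.01 -0.15] now [557.6  60.6 169.2] t 8.53 w 59.9
```

Converted, -57 mm / 500 = -0.114, -30 mm / 500 = -0.06.

Emit:
{"api": "jog_arm", "payload": {"ticks": [[[-0.06,0.03,0.03],[0,0,0]],[[-0.114,0.06,0.06],[0,0,0]],[[-0.114,0.06,0.06],[0,0,0]],[[-0.114,0.06,0.06],[0,0,0]],[[-0.114,0.06,0.06],[0,0,0]]]}}

```text
clock: 8.95
tool_pos: [619.1, 79.0, 139.4]
eef_rot: [[-0.98, 0.201, -0.001], [0.201, 0.98, -0.0], [0.001, -0.0, -1.0]]
force: [-0.2, 0.3, -0.4]
width: 60.1
finger_force: 0.0Traceback (most recent call last):
```

```bash
python3 - <<'E'
from h import *
s=shot("wrist"); cv2.imwrite("pics/w5.png",s["image"])
m=blob(s,"blue",(290,265,360,400),90,40); print(hullc(m),fit(s,m,BULB,0,(620,75)))
delta([620,78.5,52.5],78.5)
print(proj(s,[[620,78.5,0],[620,78.5,80]]))
E
```

```text
  File "<stdin>", line 3, in <module>
  File "h.py", line 27, in blob
    n,l,st,ce=cv2.connectedComponentsWithStats(m); i=1+st[1:,4].argmax()
                                                       ~~~~~~~~~~~~~~~^^
ValueError: attempt to get argmax of an empty sequence
```

View pics/w5.png

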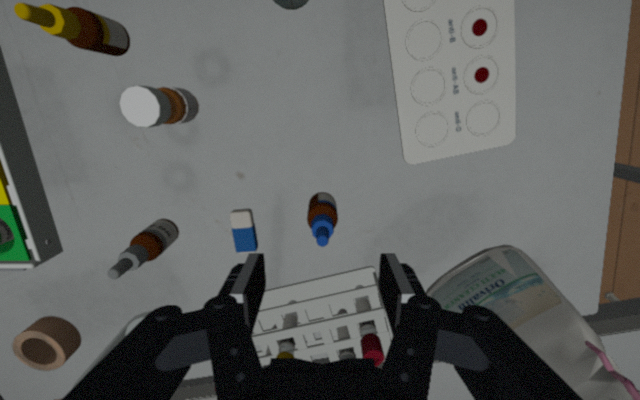

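```bash
python3 - <<'E'
from h import *
s=shot("wrist")
m=blob(s,"blue",(300,205,345,260),90,40); print(hullc(m),fit(s,m,BULB,0,(620,75)))
m=cut_out("reagent_blue","wrist")[0]; print(m["conf"],m["centre"],fit(s,m["pixels"].astype(np.uint8),WHOLE,0,(620,75)))
delta([620,78.5,52.5],78.5)
print(proj(s,[[620,78.5,0],[620,78.5,80],[620,78.5,50]]))
E
```

```text
[321.82772277 227.76435644] (array([621.28618842,  79.63458273]), 676.4202428932767, 505.0)
0.62 [321.8, 212.9] (array([620.63240395,  79.61678851]), 1526.9845876602922, 1190.5)
to [620, 78.5, 52.5] d [-0.4 -0.4 88.5] rot [ 0.02  0.13 -0.1 ] now [619.5  79.  141. ] t 9.1 w 59.8
[[320.21760388 198.90724551]
 [319.79466797 236.40581922]
 [319.98633081 219.408304  ]]
```

Converted, 86 mm / 500 = 0.172, 80 mm / 500 = 0.16.

Emit:
{"api": "jog_arm", "payload": {"ticks": [[[-0.002,0.002,0.06],[0,0,0]],[[-0.002,0.002,0.12],[0,0,0]],[[-0.002,0.002,0.16],[0,0,0]],[[-0.002,0.002,0.172],[0,0,0]],[[-0.002,0.002,0.172],[0,0,0]],[[-0.002,0.002,0.172],[0,0,0]],[[-0.002,0.002,0.172],[0,0,0]]]}}

```text
clock: 9.68
tool_pos: [621.9, 79.9, 55.8]
eef_rot: [[-0.98, 0.201, 0.003], [0.201, 0.98, -0.0], [-0.003, 0.0, -1.0]]
force: [0.1, -1.3, 0.7]
width: 59.5
finger_force: 0.0
```

Emit:
{"api": "jog_arm", "payload": {"ticks": [[[0,0,0],[0,0,0]],[[0,0,0],[0,0,0]],[[0,0,0],[0,0,0]],[[0,0,0],[0,0,0]],[[0,0,0],[0,0,0]],[[0,0,0],[0,0,0]],[[0,0,0],[0,0,0]],[[0,0,0],[0,0,0]]], "aperture": 10, "grip_force": 40}}

```text
clock: 10.35
tool_pos: [621.3, 79.9, 54.4]
eef_rot: [[-0.98, 0.201, 0.002], [0.201, 0.98, -0.0], [-0.002, 0.0, -1.0]]
force: [-0.8, -0.5, 6.6]
width: 23.2
finger_force: 39.0
```

```bash
python3 - <<'E'
from h import *
s=shot("wrist"); cv2.imwrite("pics/w6.png",s["image"][150:])
E
```

```text
(no output)
```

View pics/w6.png

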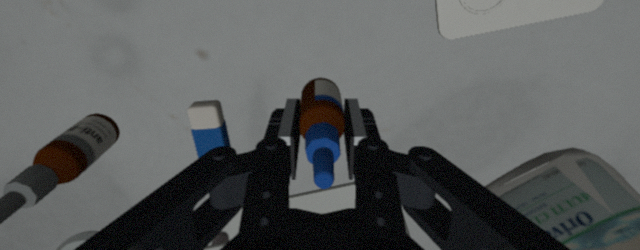

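Converted, -120 mm / 500 = -0.24, -80 mm / 500 = -0.16.

Emit:
{"api": "jog_arm", "payload": {"ticks": [[[0,0,-0.02],[0,0,0]],[[0,0,-0.08],[0,0,0]],[[0,0,-0.16],[0,0,0]],[[0,0,-0.24],[0,0,0]],[[0,0,-0.24],[0,0,0]],[[0,0,-0.24],[0,0,0]]]}}

```text
clock: 10.9
tool_pos: [622.3, 80.0, 177.1]
eef_rot: [[-0.98, 0.201, 0.006], [0.201, 0.98, -0.0], [-0.006, 0.001, -1.0]]
force: [0.3, 0.4, -1.1]
width: 23.4
finger_force: 39.3
```

```bash
python3 - <<'E'
from h import *
delta([481,-180.3,120],78.5)
E
```

```text
to [481, -180.3, 120] d [  86.5 -283.5   56.4] rot [ 0.05  0.32 -0.08] now [622.3  80.  177.1] t 10.9 w 23.4
```

Converted, -283 mm / 500 = -0.566, 85 mm / 500 = 0.17.

Emit:
{"api": "jog_arm", "payload": {"ticks": [[[0.17,-0.566,0],[0,0,0]],[[0.17,-0.566,0],[0,0,0]],[[0.17,-0.566,0],[0,0,0]],[[0.17,-0.566,0],[0,0,0]],[[0.17,-0.566,0],[0,0,0]],[[0.17,-0.566,0],[0,0,0]],[[0.17,-0.566,0],[0,0,0]],[[0.17,-0.566,0],[0,0,0]],[[0.17,-0.566,0.04],[0,0,0]],[[0.17,-0.566,0.08],[0,0,0]],[[0.17,-0.566,0.12],[0,0,0]],[[0.17,-0.566,0.12],[0,0,0]],[[0.17,-0.566,0.12],[0,0,0]],[[0.17,-0.566,0.12],[0,0,0]]]}}

```text
clock: 12.07
tool_pos: [480.6, -179.9, 113.9]
eef_rot: [[-0.98, 0.2, 0.0], [0.2, 0.98, 0.0], [0.0, 0.0, -1.0]]
force: [0.5, -1.4, 0.2]
width: 23.1
finger_force: 39.3
```

```bash
python3 - <<'E'
from h import *
delta([481,-180.3,61.5],78.5)
E
```

```text
to [481, -180.3, 61.5] d [-0.5 -0.3 52.4] rot [ 0.01 -0.   -0.07] now [ 480.6 -179.9  113.9] t 12.07 w 23.1
```

Converted, 52.5 mm / 500 = 0.105, 48 mm / 500 = 0.096.

Emit:
{"api": "jog_arm", "payload": {"ticks": [[[0,0,0.03],[0,0,0]],[[0,0,0.06],[0,0,0]],[[0,0,0.084],[0,0,0]],[[0,0,0.096],[0,0,0]],[[0,0,0.105],[0,0,0]],[[0,0,0.105],[0,0,0]],[[0,0,0.105],[0,0,0]]]}}

```text
clock: 12.65
tool_pos: [480.2, -180.5, 61.1]
eef_rot: [[-0.98, 0.201, -0.001], [0.201, 0.98, -0.001], [0.001, -0.001, -1.0]]
force: [-4.5, -1.4, -0.9]
width: 23.3
finger_force: 39.7
```

Converted, -100 mm / 500 = -0.2, -70 mm / 500 = -0.14.

Emit:
{"api": "jog_arm", "payload": {"ticks": [[[0,0,0],[0,0,0]],[[0,0,0],[0,0,0]],[[0,0,0],[0,0,0]],[[0,0,0],[0,0,0]],[[0,0,-0.06],[0,0,0]],[[0,0,-0.14],[0,0,0]],[[0,0,-0.2],[0,0,0]],[[0,0,-0.2],[0,0,0]],[[0,0,-0.2],[0,0,0]]], "aperture": 60}}

```text
clock: 13.4
tool_pos: [481.7, -180.8, 163.1]
eef_rot: [[-0.98, 0.201, 0.004], [0.201, 0.98, -0.002], [-0.004, -0.001, -1.0]]
force: [-0.1, -0.1, -0.8]
width: 59.9
finger_force: 0.0
```

```bash
python3 - <<'E'
from h import *
delta([612,-70,140],78.5)
E
```

```text
to [612, -70, 140] d [-105.3  134.7   23.4] rot [-0.08  0.24 -0.07] now [ 481.7 -180.8  163.1] t 13.4 w 59.9
```

Converted, 135 mm / 500 = 0.27, -105 mm / 500 = -0.21.

Emit:
{"api": "jog_arm", "payload": {"ticks": [[[-0.21,0.27,0],[0,0,0]],[[-0.21,0.27,0],[0,0,0]],[[-0.21,0.27,0],[0,0,0]],[[-0.21,0.27,0],[0,0,0]],[[-0.21,0.27,0.04],[0,0,0]],[[-0.21,0.27,0.04],[0,0,0]],[[-0.21,0.27,0.04],[0,0,0]],[[-0.21,0.27,0.04],[0,0,0]]]}}

```text
clock: 14.07
tool_pos: [609.5, -69.3, 140.3]
eef_rot: [[-0.98, 0.201, -0.001], [0.201, 0.98, 0.0], [0.002, 0.0, -1.0]]
force: [-0.1, -0.1, 0.2]
width: 60.0
finger_force: 0.0
```

```bash
python3 - <<'E'
from h import *
s=shot("wrist"); cv2.imwrite("pics/w7.png",s["image"])
for t,dz in(("reagent_grey",0),("reagent_blue",7),("reagent_yellow",0)):
    for d in cut_out(t,"wrist")[:2]: 
        print(t,round(d["conf"],2),np.array(d["centre"]),fit(s,d["pixels"].astype(np.uint8),WHOLE,dz,(600,-60)))
delta([612,-70,53],78.5)
E
```

```text
reagent_grey 0.72 [318.8 223.7] (array([616.06872358, -70.02622008]), 1553.282597342506, 1253.0)
reagent_blue 0.62 [121.8  71.5] (array([ 483.85898504, -175.96339253]), 3586.8638664106256, 2763.5)
reagent_yellow 0.83 [301.6   9.3] (array([472.16174984, -52.30290433]), 2164.8260368229676, 786.5)
to [612, -70, 53] d [-1.6  0.1 88.7] rot [-0.    0.07 -0.15] now [610.3 -69.8 141.7] t 14.27 w 59.6
```

View pics/w7.png

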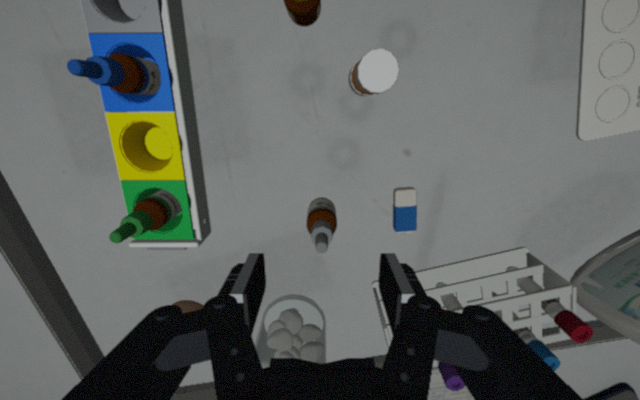

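```bash
python3 - <<'E'
from h import *
s=shot("top"); print(at_z(s,(363,115),0), at_z(s,(368,112),0))
s=shot("wrist")
d=cut_out("reagent_grey","wrist")[0];print(d["conf"],fit(s,d["pixels"].astype(np.uint8),WHOLE,0,(600,-60)))
delta([616,-70,53.5],78.5)
E
```

```text
[ 706.14405802 -118.94471386    0.        ] [ 713.74931887 -132.15960681    0.        ]Traceback (most recent call last):
  File "<stdin>", line 4, in <module>
IndexError: list index out of range
```

Converted, 86.5 mm / 500 = 0.173, 80 mm / 500 = 0.16.

Emit:
{"api": "jog_arm", "payload": {"ticks": [[[-0.011,0.001,0.06],[0,0,0]],[[-0.011,0.001,0.12],[0,0,0]],[[-0.011,0.001,0.16],[0,0,0]],[[-0.011,0.001,0.173],[0,0,0]],[[-0.011,0.001,0.173],[0,0,0]],[[-0.011,0.001,0.173],[0,0,0]],[[-0.011,0.001,0.173],[0,0,0]]]}}

```text
clock: 15.0
tool_pos: [617.1, -70.0, 56.4]
eef_rot: [[-0.98, 0.201, 0.003], [0.201, 0.98, -0.001], [-0.003, -0.0, -1.0]]
force: [-0.4, 0.3, 1.1]
width: 59.8
finger_force: 0.0
```

Emit:
{"api": "jog_arm", "payload": {"ticks": [[[0,0,0],[0,0,0]],[[0,0,0],[0,0,0]],[[0,0,0],[0,0,0]],[[0,0,0],[0,0,0]],[[0,0,0],[0,0,0]],[[0,0,0],[0,0,0]],[[0,0,0],[0,0,0]],[[0,0,0],[0,0,0]]], "aperture": 10, "grip_force": 40}}

```text
clock: 15.67
tool_pos: [616.6, -69.8, 55.4]
eef_rot: [[-0.98, 0.201, 0.002], [0.201, 0.98, -0.001], [-0.002, -0.0, -1.0]]
force: [-0.9, -1.4, 6.4]
width: 23.2
finger_force: 39.0
```

Emit:
{"api": "jog_arm", "payload": {"ticks": [[[0,0,-0.02],[0,0,0]],[[0,0,-0.08],[0,0,0]],[[0,0,-0.16],[0,0,0]],[[0,0,-0.24],[0,0,0]],[[0,0,-0.24],[0,0,0]],[[0,0,-0.24],[0,0,0]],[[0,0,-0.24],[0,0,0]],[[0,0,-0.24],[0,0,0]]]}}

```text
clock: 16.33
tool_pos: [615.2, -69.3, 172.9]
eef_rot: [[-0.98, 0.201, -0.002], [0.201, 0.98, 0.001], [0.002, 0.0, -1.0]]
force: [-0.3, 0.0, 0.4]
width: 23.4
finger_force: 39.3
```

```bash
python3 - <<'E'
from h import *
s=shot("wrist"); cv2.imwrite("pics/w8.png",s["image"])
p=None
delta([429.5,-169.4,130],78.5)
E
```

```text
to [429.5, -169.4, 130] d [ 161.6 -135.4   43. ] rot [ 0.03 -0.15 -0.08] now [615.1 -69.2 172.7] t 16.38 w 23.1
```

View pics/w8.png

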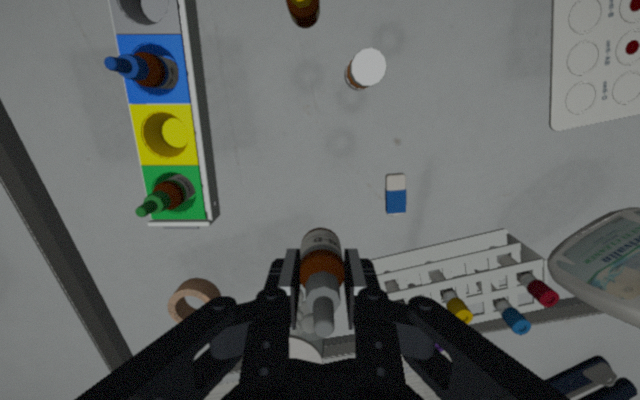

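Converted, 161 mm / 500 = 0.322, -136 mm / 500 = -0.272.

Emit:
{"api": "jog_arm", "payload": {"ticks": [[[0.322,-0.272,0],[0,0,0]],[[0.322,-0.272,0],[0,0,0]],[[0.322,-0.272,0],[0,0,0]],[[0.322,-0.272,0],[0,0,0]],[[0.322,-0.272,0],[0,0,0]],[[0.322,-0.272,0],[0,0,0]],[[0.322,-0.272,0.04],[0,0,0]],[[0.322,-0.272,0.08],[0,0,0]],[[0.322,-0.272,0.1],[0,0,0]],[[0.322,-0.272,0.1],[0,0,0]],[[0.322,-0.272,0.1],[0,0,0]],[[0.322,-0.272,0.1],[0,0,0]]]}}

```text
clock: 17.38
tool_pos: [431.3, -170.4, 125.0]
eef_rot: [[-0.98, 0.2, 0.0], [0.2, 0.98, -0.0], [-0.0, -0.0, -1.0]]
force: [-0.2, 0.1, 0.6]
width: 23.3
finger_force: 39.3
```

```bash
python3 - <<'E'
from h import *
s=shot("wrist")
delta([429.7,-169.9,62.2],78.5)
E
```

```text
to [429.7, -169.9, 62.2] d [ 1.9  0.3 63.1] rot [-0.02  0.05 -0.06] now [ 431.4 -170.6  125.3] t 17.43 w 23.4
```

Converted, 62.5 mm / 500 = 0.125, 62 mm / 500 = 0.124.

Emit:
{"api": "jog_arm", "payload": {"ticks": [[[0.003,0,0.04],[0,0,0]],[[0.003,0,0.08],[0,0,0]],[[0.003,0,0.104],[0,0,0]],[[0.003,0,0.116],[0,0,0]],[[0.003,0,0.124],[0,0,0]],[[0.003,0,0.125],[0,0,0]],[[0.003,0,0.125],[0,0,0]]]}}

```text
clock: 18.02
tool_pos: [429.4, -170.0, 62.5]
eef_rot: [[-0.98, 0.201, -0.0], [0.201, 0.98, 0.0], [0.0, 0.0, -1.0]]
force: [-4.1, 2.7, 2.3]
width: 23.6
finger_force: 39.6
```

The rows are not in the units I measure in: shifts go in shares of 50 cm and turns go in shares of pi rad. I convert before sending: -80 mm / 500 = -0.16, -60 mm / 500 = -0.12.

Emit:
{"api": "jog_arm", "payload": {"ticks": [[[0,0,0],[0,0,0]],[[0,0,0],[0,0,0]],[[0,0,0],[0,0,0]],[[0,0,0],[0,0,0]],[[0,0,-0.06],[0,0,0]],[[0,0,-0.12],[0,0,0]],[[0,0,-0.16],[0,0,0]],[[0,0,-0.16],[0,0,0]],[[0,0,-0.16],[0,0,0]],[[0,0,-0.16],[0,0,0]]], "aperture": 60}}

```text
clock: 18.85
tool_pos: [429.3, -170.0, 141.2]
eef_rot: [[-0.98, 0.201, -0.0], [0.201, 0.98, 0.0], [0.0, 0.0, -1.0]]
force: [0.3, 0.4, -0.5]
width: 60.0
finger_force: 0.0
```

```bash
python3 - <<'E'
from h import *
delta([458,-50,140],78.5)
E
```

```text
to [458, -50, 140] d [ -4.  123.4   1.2] rot [ 0.02 -0.02 -0.08] now [ 429.3 -170.   141.2] t 18.85 w 60.0
```

Converted, 123 mm / 500 = 0.246, 80 mm / 500 = 0.16.

Emit:
{"api": "jog_arm", "payload": {"ticks": [[[-0.008,0.08,0],[0,0,0]],[[-0.008,0.16,0],[0,0,0]],[[-0.008,0.246,0],[0,0,0]],[[-0.008,0.246,0],[0,0,0]],[[-0.008,0.246,0],[0,0,0]],[[-0.008,0.246,0],[0,0,0]],[[-0.008,0.246,0],[0,0,0]]]}}

```text
clock: 19.43
tool_pos: [457.6, -51.2, 141.1]
eef_rot: [[-0.979, 0.202, -0.001], [0.202, 0.979, 0.0], [0.001, 0.0, -1.0]]
force: [-0.1, -0.4, -0.2]
width: 59.8
finger_force: 0.0
```

```bash
python3 - <<'E'
from h import *
s=shot("wrist"); cv2.imwrite("pics/w9.png",s["image"])
m=blob(s,"yellow",(285,200,360,265),90,40); print(hullc(m),fit(s,m,BULB,0,(460,-50)))
for d in cut_out("reagent_yellow","wrist")[:2]: print(d["conf"],d["centre"],fit(s,d["pixels"].astype(np.uint8),WHOLE,0,(460,-50)))
delta([459,-50,53],78.5)
E
```

```text
[320.96884735 222.69563863] (array([455.85386768, -50.39331475]), 666.4660321623087, 535.0)
0.84 [321.6, 212.6] (array([455.53562317, -50.50881392]), 1491.5112049528398, 1139.5)
to [459, -50, 53] d [-0.9  1.8 88.4] rot [ 0.   -0.03 -0.2 ] now [457.8 -51.5 141.4] t 19.53 w 59.9
```

View pics/w9.png

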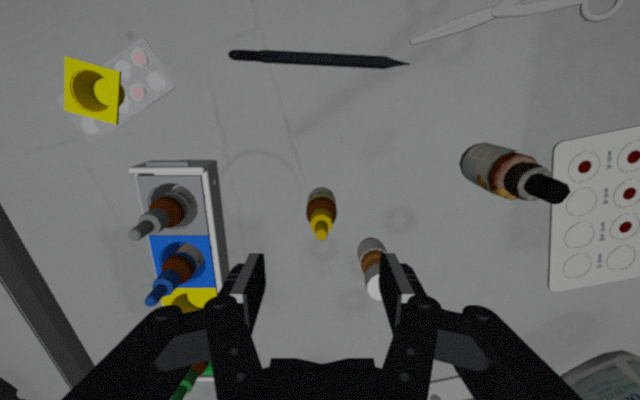

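Converted, 87 mm / 500 = 0.174, 1.5 mm / 500 = 0.003.

Emit:
{"api": "jog_arm", "payload": {"ticks": [[[0.003,0.001,0.06],[0,0,0]],[[0.003,0.001,0.12],[0,0,0]],[[0.003,0.001,0.16],[0,0,0]],[[0.003,0.001,0.174],[0,0,0]],[[0.003,0.001,0.174],[0,0,0]],[[0.003,0.001,0.174],[0,0,0]],[[0.003,0.001,0.174],[0,0,0]]]}}

```text
clock: 20.12
tool_pos: [457.6, -50.4, 56.4]
eef_rot: [[-0.98, 0.201, 0.002], [0.201, 0.98, -0.001], [-0.002, -0.0, -1.0]]
force: [-0.1, 0.6, 0.7]
width: 59.9
finger_force: 0.0
```

Emit:
{"api": "jog_arm", "payload": {"ticks": [[[0,0,0],[0,0,0]],[[0,0,0],[0,0,0]],[[0,0,0],[0,0,0]],[[0,0,0],[0,0,0]],[[0,0,0],[0,0,0]],[[0,0,0],[0,0,0]],[[0,0,0],[0,0,0]],[[0,0,0],[0,0,0]]], "aperture": 10, "grip_force": 40}}

```text
clock: 20.78
tool_pos: [457.3, -50.0, 55.7]
eef_rot: [[-0.98, 0.201, 0.001], [0.201, 0.98, -0.001], [-0.002, -0.0, -1.0]]
force: [-0.8, -0.7, 5.1]
width: 23.7
finger_force: 38.9
```

Emit:
{"api": "jog_arm", "payload": {"ticks": [[[0,0,-0.02],[0,0,0]],[[0,0,-0.08],[0,0,0]],[[0,0,-0.16],[0,0,0]],[[0,0,-0.24],[0,0,0]],[[0,0,-0.24],[0,0,0]],[[0,0,-0.24],[0,0,0]],[[0,0,-0.24],[0,0,0]],[[0,0,-0.24],[0,0,0]]]}}

```text
clock: 21.45
tool_pos: [456.0, -49.3, 173.7]
eef_rot: [[-0.98, 0.201, -0.002], [0.201, 0.98, 0.001], [0.002, 0.001, -1.0]]
force: [-0.5, -0.2, -0.8]
width: 23.5
finger_force: 39.2
```

```bash
python3 - <<'E'
from h import *
s=shot("wrist")
m=blob(s,"yellow",(290,220,355,350),90,40); print(m.sum(),hullc(m))
delta([531.6,-190.7,172],78.5)
E
```

```text
1689 [323.06416453 298.03298266]
to [531.6, -190.7, 172] d [-102.6 -123.3    1.1] rot [ 0.03 -0.14 -0.08] now [455.9 -49.3 173.5] t 21.5 w 23.5
```

Converted, -123 mm / 500 = -0.246, -103 mm / 500 = -0.206.

Emit:
{"api": "jog_arm", "payload": {"ticks": [[[-0.068,-0.082,0],[0,0,0]],[[-0.136,-0.164,0],[0,0,0]],[[-0.206,-0.246,0],[0,0,0]],[[-0.206,-0.246,0],[0,0,0]],[[-0.206,-0.246,0],[0,0,0]],[[-0.206,-0.246,0],[0,0,0]],[[-0.206,-0.246,0.04],[0,0,0]],[[-0.206,-0.246,0.08],[0,0,0]],[[-0.206,-0.246,0.1],[0,0,0]],[[-0.206,-0.246,0.1],[0,0,0]],[[-0.206,-0.246,0.1],[0,0,0]],[[-0.206,-0.246,0.1],[0,0,0]]]}}

```text
clock: 22.5
tool_pos: [533.1, -190.6, 126.0]
eef_rot: [[-0.98, 0.2, 0.001], [0.2, 0.98, -0.001], [-0.001, -0.0, -1.0]]
force: [-0.0, -0.8, -0.3]
width: 23.6
finger_force: 39.3
```

```bash
python3 - <<'E'
from h import *
delta([532,-190.7,62.8],78.5)
E
```

```text
to [532, -190.7, 62.8] d [ 1.2 -0.3 63.2] rot [-0.02  0.06 -0.05] now [ 533.1 -190.6  126. ] t 22.5 w 23.6
```

Converted, 62.5 mm / 500 = 0.125, 62 mm / 500 = 0.124.

Emit:
{"api": "jog_arm", "payload": {"ticks": [[[0.002,0,0.04],[0,0,0]],[[0.002,0,0.08],[0,0,0]],[[0.002,0,0.104],[0,0,0]],[[0.002,0,0.116],[0,0,0]],[[0.002,0,0.124],[0,0,0]],[[0.002,0,0.125],[0,0,0]],[[0.002,0,0.125],[0,0,0]]]}}

```text
clock: 23.08
tool_pos: [532.0, -190.6, 62.9]
eef_rot: [[-0.98, 0.201, 0.0], [0.201, 0.98, 0.0], [-0.0, 0.0, -1.0]]
force: [-1.3, -0.1, -0.9]
width: 23.5
finger_force: 39.1
```

Seated height reached; release, retreat and inspect.

Converted, -140 mm / 500 = -0.28, -110 mm / 500 = -0.22.

Emit:
{"api": "jog_arm", "payload": {"ticks": [[[0,0,0],[0,0,0]],[[0,0,0],[0,0,0]],[[0,0,0],[0,0,0]],[[0,0,0],[0,0,0]],[[0,0,-0.06],[0,0,0]],[[0,0,-0.14],[0,0,0]],[[0,0,-0.22],[0,0,0]],[[0,0,-0.28],[0,0,0]],[[0,0,-0.28],[0,0,0]]], "aperture": 60}}

```text
clock: 23.83
tool_pos: [534.4, -192.2, 210.1]
eef_rot: [[-0.98, 0.201, 0.009], [0.201, 0.98, -0.006], [-0.01, -0.004, -1.0]]
force: [0.2, -0.4, 0.4]
width: 59.9
finger_force: 0.0
```

Emit:
{"api": "jog_arm", "payload": {"ticks": [[[-0.04,0.04,0],[0,0,0]],[[-0.08,0.08,0],[0,0,0]],[[-0.08,0.16,0],[0,0,0]],[[-0.08,0.16,0],[0,0,0]],[[-0.08,0.16,0],[0,0,0]],[[-0.08,0.16,0],[0,0,0]],[[-0.08,0.16,0],[0,0,0]],[[-0.08,0.16,0],[0,0,0]]]}}

```text
clock: 24.5
tool_pos: [586.8, -121.3, 202.3]
eef_rot: [[-0.979, 0.202, 0.0], [0.202, 0.979, -0.0], [-0.0, -0.0, -1.0]]
force: [0.9, -1.3, -0.0]
width: 59.9
finger_force: 0.0
```

```bash
python3 - <<'E'
from h import *
np.set_printoptions(precision=1,suppress=True)
s=shot("wrist"); S=shot("scene")
a=cv2.resize(s["image"][0:330,0:400],None,fx=1,fy=1); b=cv2.resize(S["image"][190:280,330:460],(400,277),interpolation=cv2.INTER_CUBIC)
im=np.zeros((330,800,3),np.uint8); im[:,:400]=a; im[:277,400:]=b; cv2.imwrite("pics/f.png",im)
W={"green":(582.2,-200.6),"yellow":(531.2,-190.3),"blue":(480.2,-179.7),"grey":(429.2,-169)}
for c,w in W.items():
    for n,q in(("wrist",s),("scene",S)):
        print(c,n,"expected hull",sil(q,*w,[(r,z+7) for r,z in WHOLE])[0],[(round(d["conf"],2),np.array(d["centre"])) for d in cut_out("reagent_"+c,n)[:2]])
for n in("top","scene"):
    q=shot(n)
    for t in("iodine","vial"): print(n,t,[(round(d["conf"],2),np.array(d["centre"])) for d in cut_out(t,n)[:2]])
E
```

```text
green wrist expected hull [240.1 204.4] [(0.87, array([242.8, 202.8])), (0.32, array([238.4, 152.9]))]
green scene expected hull [425.4 219.2] [(0.67, array([427.1, 221.2]))]
yellow wrist expected hull [235.1 150.9] [(0.98, array([237.7, 151. ])), (0.17, array([241. ,  81.3]))]
yellow scene expected hull [405.3 228.1] [(0.89, array([409.6, 229.2])), (0.31, array([279.9, 193.7]))]
blue wrist expected hull [229.5  90.6] [(0.83, array([231.4,  91.8])), (0.58, array([238.6, 153.3]))]
blue scene expected hull [383.9 237.4] [(0.72, array([387.7, 237.9]))]
grey wrist expected hull [222.9  21.7] [(0.81, array([225.6,  28.6])), (0.68, array([243.2, 199.4]))]
grey scene expected hull [361.1 247.2] [(0.54, array([361.6, 248.3]))]
top iodine [(0.51, array([281.8, 214. ]))]
top vial []
scene iodine [(0.7, array([279.5, 194.8])), (0.68, array([334.2, 197.6]))]
scene vial [(0.58, array([333.6, 196.3]))]
```

View pics/f.png

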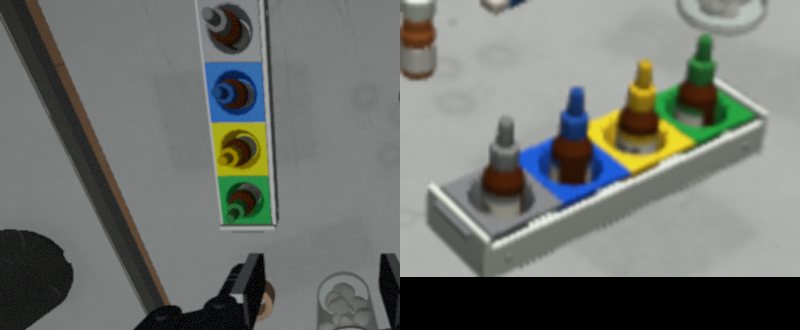

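The last picture shows all four bottles upright in the wells of their own colour: grey at (228,25), blue at (235,92), yellow at (238,151) and green at (242,203). The iodine bottle and the vial have not moved.

```bash
python3 -c "
from plant import *
print(hand_in())"
```

```text
the job is handed in; nothing more can be done
None
```

I handed the job in at about 25 s; the hand-in gave no verdict, but in the last pictures all four reagent bottles stand upright and seated in their own-colour wells, and the iodine bottle and tablet vial are where they were.

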